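# Put the printing-workshop tools back in their trays

### The arm

A 6-joint arm with a two-finger parallel gripper is mounted at the origin on the work surface. World frame = base frame: x ahead of the robot, y to its left, z up, the work surface at z = 0. Lengths are in mm, angles in rad, forces in N, time in s.
With the tool pointing down it reaches from about 350 to 775 mm from the base axis. Payload 7.3 kg.
Tool frame: the origin (TCP) lies on the mounting face of the last link; the fingertips stand 178 mm ahead of it and the grasp point (between the pads) lies 159 mm ahead of it; z points along the fingers, y is the line along which they close (so a half turn about z gives the same grasp; the last joint's range is limited). The gripper opens to 92 mm and grips with 3 to 60 N. Pads are 19 mm wide; open, the fingers measure 130 mm over their backs; the gripper's body (75 mm by 190 mm) begins 47 mm behind the grasp point.
Start: joints at [-1.252, 0.342, 1.524, -0, 1.275, -0.146], TCP at [235.347, -469.297, 404.741] pointing down, gripper open.
Joint ranges: [-2.53, 2.53], [-0.77, 2.02], [0.04, 2.7], [-1, 4.14], [0.28, 2.66], [-3.11, 3.11]. Speed limits (rad/s): [2.57, 2.57, 3.14, 3.14, 3.14, 3.14].

### API

Orientations are given as [roll, pitch, yaw] about the fixed x, y, z axes, in that order (R = Rz(yaw) Ry(pitch) Rx(roll)).
In Python, from plant import bot gives the robot as it stands.
- The arm moves only by the tool shift_gripper, called by a JSON object that holds its "api" and its "payload", one argument or row to a line. Schema: {"type":"object","properties":{"steps":{"type":"string"},"only":{"type":"string"},"quiet":{"type":"boolean"},"lines":{"type":"string"}},"required":["steps"],"additionalProperties":false}. steps is a string of 1 to 5 rows, one to a line, with the numbers parted by commas; each row has 5 numbers: the finger opening in mm, then dx, dy, dz in parts of the range, where 1.0 means 800 mm, then a turn about the tool's z in normalised numbers (1 is 180 degrees); each row is the pose to reach, as a shift and turn from the pose commanded when the call began, along the tool's axes at that moment; what a row does not reach only later rows make up. A row lasts 1/8 s, in which the tool goes at most 62.5 mm and 0.188 rad, less where a joint would pass 70% of its speed; a pose out of reach is approached as far as the arm can. The fingers move at their own pace and stop on an object; the grip force is fixed at half the most. Time passes only in rows, so rows that do not move let the fingers close. The tool returns the time, the measured TCP pose, the force, the opening and the grip force at its end. only (a regular expression) keeps the lines of the reply that match it, lines (a string "A,B") keeps lines A to B, and quiet returns only ok. Input that does not fit is refused with a message, and nothing moves.
- bot.get_obs(): the state, without advancing time (a new reading comes with each control period).
- bot.capture(name): name is "scene" or "side" or "wrist"; returns a dict with "color" (400x640x3 uint8, red, green, blue), "K" (3x3 intrinsics, pixels), "R" (3x3) and "t" (3): a world point X has camera coordinates R X + t. Camera axes: x right, y down, z forward; pixel columns grow to the right and rows downward; lengths in mm; the calibration is good to about 2 mm. A picture is of the moment at which its call begins. There is no depth.
- bot.close_job(): hands the job in; it is judged then, once.
The state is a dict: "time": time; "joint_positions": joint angles; "dq": joint speeds; "tau": joint torques, N m; "tool_pos": TCP position; "tcp_rot": TCP orientation; "contact_force": force on the tool from outside, world axes, zero at the start; "moment": the same for the moment, N m; "grip_width": finger opening in mm; "finger_force": force on a finger pad.
Only numpy, scipy, OpenCV 4.12 (cv2) and the standard library are available. Lean on these libraries where they do the work, as an engineer would, in place of code of your own. Each camera call takes 0.05 s, during which the arm holds its last target. There are 200 camera calls.

### The job

Clear the craft table by sorting the five loose tools: stand both thread spools upright side by side on the floor of the round dish, set the two wooden printing blocks grip bar up in the two-bay plywood tray, one in each bay, and lay the glue brush flat and lengthwise inside the long narrow tray. Leave the scissors and the little tin where they are.

Things in the scene. Friction and masses are not known exactly. Their poses are not given: they have to be found in the camera images.
- tall_spool: The taller of the two wooden thread spools, standing upright: diameter 38 mm at both end flanges (the grey wound middle is 32 mm), flanges 8 mm thick, height 58 mm, about 45 g. Round, any grasp direction. Origin: centre of its underside, z up.
- short_spool: The shorter wooden thread spool, standing upright: diameter 38 mm at both end flanges (the grey wound middle is 32 mm), flanges 8 mm thick, height 44 mm, about 35 g. Round, any grasp direction. Origin: centre of its underside, z up.
- long_block: Oblong wooden hand-printing block: base 70 mm (its x) by 46 mm (its y), 20 mm high; on top, centred and running the length along x, a dark wooden grip bar 54 mm long, 18 mm wide (y), 22 mm high, so 42 mm in all; about 120 g. Lies base down, bar up. Origin: centre of its underside, z up.
- square_block: Square wooden hand-printing block: base 46 by 46 mm, 20 mm high; on top, centred, a dark wooden grip bar 30 mm long (its x), 18 mm wide (its y), 22 mm high, so 42 mm in all; about 90 g. Lies base down, bar up. Origin: centre of its underside, z up.
- brush: Stubby flat glue brush lying flat, 120 mm long along its x, 20 mm thick (z), about 60 g. The wooden handle (20 mm wide in y) runs from x = -60 to +12 mm, the metal ferrule and stiff pale bristle head (34 mm wide) from +12 to +60 mm. It balances when gripped across the handle near x = -10 mm. Origin: underside, at half its length and on its centre line; z up.
- block_tray: Plywood tray with two equal bays for the printing blocks, fixed to the table: outside 112 mm (its x) by 162 mm (its y), 20 mm high, walls 4 mm, floor 4 mm thick. A 4 mm divider, as high as the walls, lies along x at y = 0; the bay centres are at y = +39.5 and -39.5 mm, each bay inside 104 mm (x) by 75 mm (y), meant for one block. Origin: centre of its underside on the table, z up.
- dish: Round terracotta dish for the spools, fixed to the table: outside diameter 148 mm at the rim and 140 mm at the foot, 18 mm high, flat floor 5 mm thick and about 130 mm across. It takes both spools side by side. Origin: centre of its underside on the table, z up.
- brush_tray: Long narrow aluminium tray for the brush, fixed to the table: outside 78 mm (its x) by 184 mm (its y, its long way), 12 mm high, walls 4 mm, floor 4 mm thick; inside 70 by 176 mm. Origin: centre of its underside on the table, z up.
- scissors: Scissors with one red and one black handle loop, blades partly open, lying loose beyond the trays, about 175 mm long along their x, 10 mm thick. Not to be moved. Origin: at the pivot (within 5 mm), on the table.
- tin: Small closed aluminium tin, 54 mm diameter, 42 mm high, standing loose beyond the trays. Not to be moved. Origin: centre of its underside, z up.

How it is judged:
By the outcome, as a careful person would: the job done as asked, in the order asked, and still so for the second after the job is handed in, with the robot touching nothing.
It also fails if it takes over 128 s, if anything falls off the work surface, if the arm or the gripper's body presses on something with over 40 N, if the wrist force passes 120 N, or if a joint passes its speed limit or range.

## Working session

There is one attempt and no reset: what is moved stays moved. The work goes in short steps, Python scripts to look and compute and a tool call to move; the robot and the scene stay as the last step left them, time stands still between calls to the robot, and variables do not carry over. Pictures are saved under pics/ and viewed, at most 14 in all, crops included, and the job is handed in when it is done.

```bash
ls; mkdir -p pics; python3 - <<'E'
from plant import bot
import cv2,numpy as np
o=bot.get_obs();print({k:np.round(v,3).tolist() for k,v in o.items()})
for n in ["scene","side","wrist"]:
    c=bot.capture(n);cv2.imwrite(f"pics/{n}0.png",c["color"][:,:,::-1])
    print(n,c["K"].round(1).tolist(),c["R"].round(3).tolist(),c["t"].round(1).tolist(),(-c["R"].T@c["t"]).round())
E
```

```text
pics
plant.py
{'time': 0.0, 'joint_positions': [-1.252, 0.343, 1.525, -0.0, 1.275, -0.146], 'dq': [0.0, -0.003, 0.0, 0.001, -0.002, 0.0], 'tau': [-0.0, -43.124, -24.423, 0.072, 0.055, -0.0], 'tool_pos': [235.293, -469.161, 404.045], 'tcp_rot': [-3.14, -0.0, 0.465], 'contact_force': [0.547, -0.683, 0.165], 'moment': [0.002, -0.0, 0.016], 'finger_force': 0.0, 'grip_width': 91.704}
scene [[498.7, 0.0, 321.0], [0.0, 498.7, 201.1], [0.0, 0.0, 1.0]] [[0.027, 0.999, 0.019], [0.577, -0.0, -0.816], [-0.816, 0.033, -0.577]] [-16.4, -288.8, 1652.9] [1516.  -38.  718.]
side [[461.8, 0.0, 323.2], [0.0, 461.8, 195.7], [0.0, 0.0, 1.0]] [[-0.786, -0.617, -0.02], [-0.398, 0.532, -0.747], [0.472, -0.58, -0.664]] [476.6, 250.8, 731.3] [129. 585. 683.]
wrist [[303.4, 0.0, 326.0], [0.0, 303.4, 196.4], [0.0, 0.0, 1.0]] [[0.448, -0.894, -0.001], [-0.855, -0.429, 0.292], [-0.262, -0.13, -0.956]] [-525.2, -36.9, 391.5] [ 306. -434.  385.]
```

View pics/scene0.png

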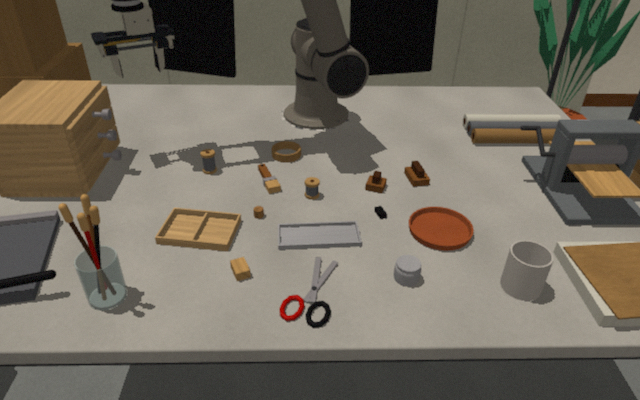

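View pics/side0.png

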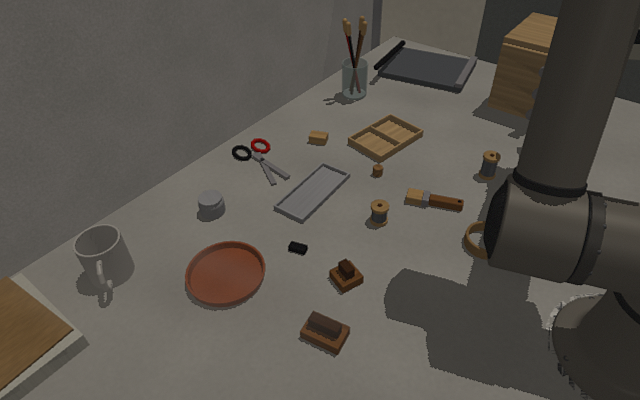

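View pics/wrist0.png

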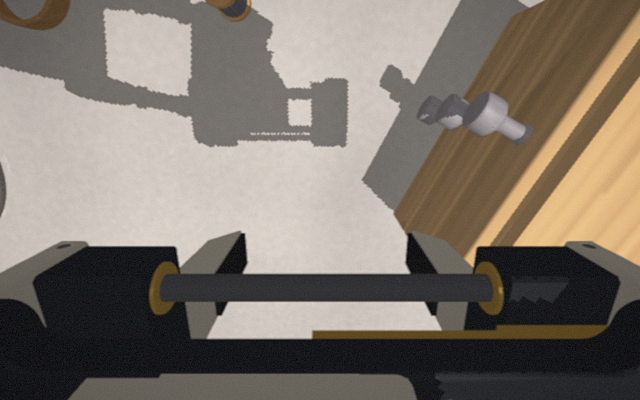

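The scene view shows the tall spool at (209,160), short spool (312,187), brush (270,178), square block (376,181), long block (417,174), block tray (200,229), brush tray (320,235), dish (441,228), tin (408,270) and scissors (310,290). There are also stray bits: an eraser at (380,212), a cork at (259,212), a cube at (241,268) and a ring at (286,151). The side view agrees, and the wrist view shows the cabinet beside the gripper.

```bash
cat > h.py <<'E'
import cv2,numpy as np
from plant import bot
def ray(c,p):
    K,R,t=c["K"],c["R"],c["t"]
    d=R.T@np.linalg.solve(K,[p[0],p[1],1.0]); return -R.T@t,d/np.linalg.norm(d)
def plane(c,p,z):
    o,d=ray(c,p); return o+d*(z-o[2])/d[2]
def proj(c,X):
    x=c["R"]@np.asarray(X,float)+c["t"]; x=c["K"]@x; return x[:2]/x[2]
def tri(cps):
    A=np.zeros((3,3));b=np.zeros(3);L=[]
    for c,p in cps:
        o,d=ray(c,p);M=np.eye(3)-np.outer(d,d);A+=M;b+=M@o;L.append((o,M))
    X=np.linalg.solve(A,b); return X,max(np.linalg.norm(M@(X-o)) for o,M in L)
def shift(goal,yaw=None):
    "rows: offset in the tool's axes from now to grasp point goal (world), and turn"
    o=bot.get_obs();y=o["tcp_rot"][2];g=np.array(goal)+[0,0,159]
    d=g-o["tool_pos"];c,s=np.cos(y),np.sin(y)
    r=None if yaw is None else (yaw-y+np.pi/2)%np.pi-np.pi/2
    return np.round([c*d[0]+s*d[1],s*d[0]-c*d[1],-d[2]],1),r
E
python3 - <<'E'
from h import *
s=bot.capture("scene");d=bot.capture("side")
P=dict(tall=[(209,153),(491,156),58],short=[(312,181),(379,205),44],brush=[(270,178),(434,199),20],sq=[(376,176),(346,268),42],lb=[(417,167),(326,322),42],btray=[(200,229),(386,137),15],dish=[(441,227),(226,271),12],brtray=[(320,235),(313,192),6],tin=[(408,263),(210,199),42],sciss=[(313,290),(258,158),5])
for k,(a,b,z) in P.items():
    X,e=tri([(s,a),(d,b)]);print(k,X.round(),round(e,1),plane(s,a,z).round()[:2],plane(d,b,z).round()[:2])
E
```

```text
tall [ 357. -291.   56.] 0.9 [ 363. -290.] [ 357. -290.]
short [476. -19.  44.] 0.3 [476. -20.] [475. -19.]
brush [ 409. -131.   12.] 3.2 [ 425. -127.] [ 405. -127.]
sq [437. 146.  34.] 1.0 [449. 143.] [433. 153.]
lb [396. 259.  37.] 0.0 [405. 256.] [394. 262.]
btray [ 620. -276.    8.] 1.2 [ 630. -273.] [ 615. -269.]
dish [621. 275.  13.] 1.2 [621. 276.] [621. 273.]
brtray [638.  -4.   4.] 0.5 [641.  -3.] [637.  -2.]
tin [772. 172.  38.] 1.1 [775. 170.] [768. 175.]
sciss [819. -19.  10.] 2.8 [812. -21.] [825. -21.]
```

Careful with the scale: shifts go in shares of 800 mm and turns go in shares of 180 degrees. That gives: 385 mm / 800 = 0.4813, -221 mm / 800 = -0.2763, 0.465 rad / 3.1416 = 0.148.

{"api": "shift_gripper", "payload": {
  "steps": "92,0.4813,-0.2763,0,0.148\n92,0.4813,-0.2763,0,0.148\n92,0.4813,-0.2763,0,0.148\n92,0.4813,-0.2763,0,0.148\n92,0.4813,-0.2763,0,0.148"
}}

```text
time: 0.88
tool_pos: [404.3, -213.9, 404.9]
tcp_rot: [3.141, -0.001, -0.001]
contact_force: [1.5, -0.5, 0.2]
grip_width: 92.1
finger_force: 0.0
```

In the tool's units: -114 mm / 800 = -0.1425, 76 mm / 800 = 0.095.

{"api": "shift_gripper", "payload": {
  "steps": "92,0.05,-0.075,-0.025,0\n92,0.095,-0.1425,-0.05,0\n92,0.095,-0.1425,-0.05,0\n92,0.095,-0.1425,-0.05,0"
}}

```text
time: 1.38
tool_pos: [479.8, -101.2, 444.6]
tcp_rot: [3.141, 0.0, 0.002]
contact_force: [-0.4, -0.9, -0.4]
grip_width: 92.0
finger_force: 0.0
```

```bash
python3 - <<'E'
from h import *
import pickle
c=bot.capture("wrist");cv2.imwrite("pics/w1.png",c["color"][:,:,::-1]);pickle.dump(c,open("w1.pkl","wb"))
o=bot.get_obs();print(o["tool_pos"],o["tcp_rot"])
E
```

```text
[ 479.27379077 -102.0412835   444.18213111] [3.14126818e+00 1.24537172e-03 3.66012606e-04]
```

View pics/w1.png

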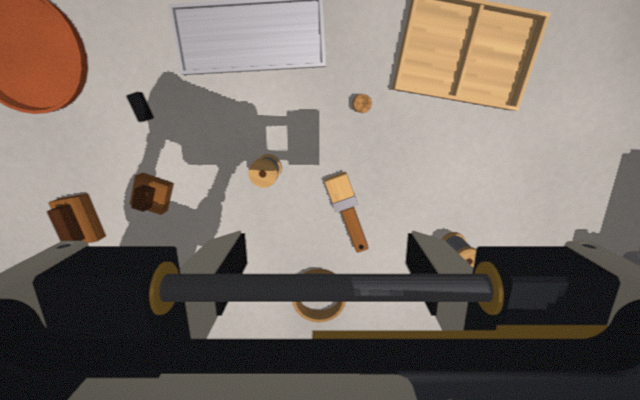

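The wrist view shows the short spool at (265,170), brush from (340,180) to (360,245), and square block (152,193). The long block is at (77,218), brush tray (250,35), block tray (472,50) and dish (30,50). The tall spool at (460,250) is half hidden.

In the tool's units: -200 mm / 800 = -0.25, -180 mm / 800 = -0.225.

{"api": "shift_gripper", "payload": {
  "steps": "92,0.0125,-0.075,0,0\n92,0.025,-0.15,0,0\n92,0.025,-0.225,0,0\n92,0.025,-0.25,0,0\n92,0.025,-0.25,0,0"
}}

```text
time: 2.05
tool_pos: [499.4, 97.8, 444.0]
tcp_rot: [3.141, 0.001, 0.0]
contact_force: [-0.3, 0.2, -0.8]
grip_width: 92.1
finger_force: 0.0
```

```bash
python3 - <<'E'
from h import *
import pickle
c=bot.capture("wrist");cv2.imwrite("pics/w2.png",c["color"][:,:,::-1]);pickle.dump(c,open("w2.pkl","wb"))
E
```

```text
(no output)
```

View pics/w2.png

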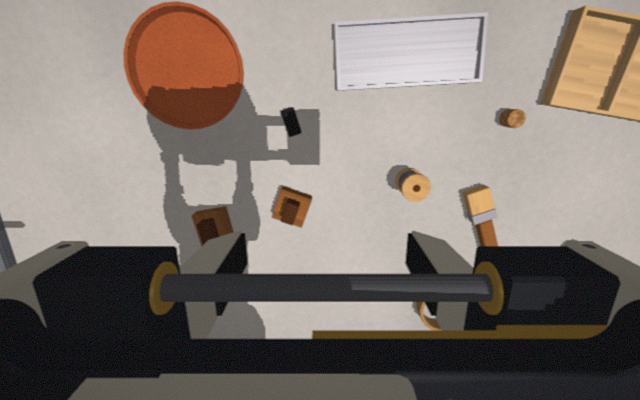

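Second wrist view: the dish is at (184,65), brush tray (410,52), square block (292,206), long block (213,222), and short spool hole (416,187). Next, segment both views and make a zoomed mosaic.

```bash
cat > seg.py <<'E'
from h import *
import pickle
W={n:pickle.load(open(n+".pkl","rb")) for n in("w1","w2")}
def blobs(c,f,amin=60,box=None):
    hsv=cv2.cvtColor(cv2.GaussianBlur(c["color"],(3,3),0),cv2.COLOR_RGB2HSV);m=(f(*[hsv[:,:,i].astype(int) for i in range(3)])*255).astype(np.uint8)
    if box: k=np.zeros_like(m);x0,y0,x1,y1=box;k[y0:y1,x0:x1]=255;m&=k
    cs,_=cv2.findContours(m,cv2.RETR_EXTERNAL,cv2.CHAIN_APPROX_NONE)
    return [k for k in cs if cv2.contourArea(k)>amin]
def crop(n,x,y,w=50,h=40,s=4):
    return cv2.resize(W[n]["color"][y:y+h,x:x+w,::-1],None,fx=s,fy=s,interpolation=cv2.INTER_CUBIC)
E
python3 - <<'E'
from seg import *
rows=[np.hstack([crop("w1",125,168),crop("w2",267,182),crop("w1",45,188,60),crop("w2",188,203,40)]),
      np.hstack([crop("w1",241,150),crop("w2",392,160),crop("w1",315,168,50,90,2),crop("w2",455,178,50,70,2)[:160]if 0 else cv2.resize(crop("w2",455,178,50,40,4),(200,160)),crop("w1",435,225,50)][:2]+[crop("w1",315,168,50),crop("w1",435,225)])]
cv2.imwrite("pics/m1.png",np.vstack([r[:, :800] for r in rows]))
for n in W:
    for name,f in dict(sat=lambda h,s,v:(s>90),).items():
        for k in blobs(W[n],f,80,(0,0,640,232)):
            M=cv2.moments(k);r=cv2.minAreaRect(k);u=(M["m10"]/M["m00"],M["m01"]/M["m00"])
            print(n,name,np.round(u,1),cv2.contourArea(k),np.round(r[0]),np.round(r[1]),round(r[2]),plane(W[n],u,10).round()[:2])
E
```

```text
w1 sat [351.1 220. ] 291.0 [351. 221.] [26. 13.] 70 [ 396. -139.]
w1 sat [ 74.1 214.5] 1495.0 [ 76. 212.] [37. 55.] 90 [404. 265.]
w1 sat [338.6 187.2] 545.5 [339. 187.] [25. 23.] 70 [ 446. -120.]
w1 sat [150.5 193.5] 1227.5 [151. 193.] [38. 37.] 11 [436. 148.]
w1 sat [264.6 170.5] 738.0 [265. 171.] [28. 33.] 45 [470. -17.]
w1 sat [361.5 103. ] 243.0 [362. 103.] [18. 17.] 90 [ 560. -148.]
w1 sat [469.3  50.6] 12925.0 [471.  51.] [139. 105.] 11 [ 623. -281.]
w1 sat [38.8 56.9] 8323.5 [43. 56.] [113.  86.] 90 [614. 258.]
w2 sat [485.2 226.7] 136.5 [484. 227.] [12. 17.] 76 [ 405. -138.]
w2 sat [212.2 220.2] 754.0 [212. 221.] [26. 37.] 81 [415. 263.]
w2 sat [291.3 206.4] 983.0 [291. 207.] [32. 33.] 19 [437. 147.]
w2 sat [478.1 199.8] 627.0 [478. 200.] [26. 28.] 72 [ 447. -122.]
w2 sat [412.5 184.2] 782.0 [412. 184.] [35. 28.] 45 [470. -25.]
w2 sat [512.2 118. ] 339.5 [512. 118.] [17. 24.] 90 [ 560. -150.]
w2 sat [598.1  64.7] 8348.0 [599.  61.] [100. 104.] 10 [ 626. -247.]
w2 sat [182.9  65. ] 11660.0 [183.  65.] [126. 118.] 90 [625. 277.]
```

View pics/m1.png

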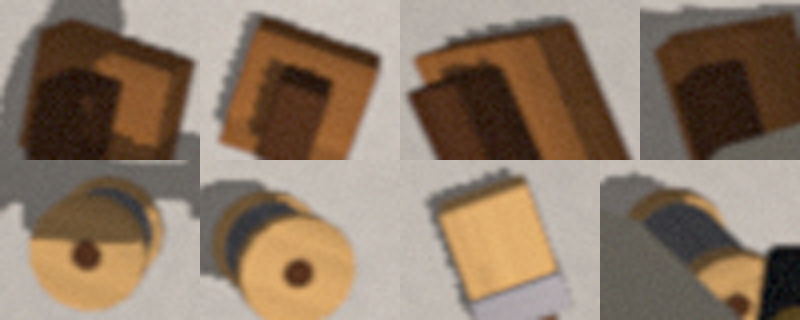

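The mosaic shows the short spool hole clearly at about (262.6,173.4) in w1 and (416.4,187.9) in w2. The bar tops and the brush head are also clear. Next, measure the spool, dish and trays.

{"api": "shift_gripper", "payload": {
  "steps": "92,-0.0625,0.075,0.025,0\n92,-0.125,0.15,0.05,0\n92,-0.1875,0.225,0.075,0\n92,-0.2375,0.3,0.1,0\n92,-0.2375,0.375,0.1,0"
}}

```text
time: 2.72
tool_pos: [324.8, -150.4, 372.4]
tcp_rot: [3.141, 0.001, -0.002]
contact_force: [1.3, -0.2, 0.8]
grip_width: 92.0
finger_force: 0.0
```

{"api": "shift_gripper", "payload": {
  "steps": "92,0,0.075,0.025,0\n92,0,0.1,0.025,0\n92,0,0.1,0.025,0"
}}

```text
time: 3.1
tool_pos: [326.3, -230.7, 352.6]
tcp_rot: [-3.141, 0.001, -0.006]
contact_force: [-0.2, -0.3, 1.3]
grip_width: 91.7
finger_force: 0.0
```

```bash
python3 - <<'E'
from seg import *
w1,w2=W["w1"],W["w2"]
X,e=tri([(w1,(262.6,173.4)),(w2,(416.4,187.9))]);print("short top",X.round(1),round(e,1))
s=bot.capture("scene");d=bot.capture("side")
for k in blobs(w2,lambda h,s,v:(s>90),5000,(100,0,260,140)):
    print("dish w2",cv2.fitEllipse(k),plane(w2,cv2.fitEllipse(k)[0],18))
f=lambda h,s,v:(s>120)&((h<9)|(h>172))
for n,c,b in(("scene",s,(400,200,480,255)),("side",d,(175,230,275,310))):
    for k in blobs(c,f,800,b):
        el=cv2.fitEllipse(k);print("dish",n,el,plane(c,el[0],18).round(1))
# knob / cabinet
print(plane(s,(120,155),50).round(),plane(s,(118,175),0).round())
co=[(333,22),(487,13),(484,80),(337,90)];P=[plane(w2,p,12)[:2] for p in co]
print("brush tray",np.round(P),np.mean(P,0),np.linalg.norm(P[0]-P[1]),np.linalg.norm(P[1]-P[2]))
for p in[(396,-1+1),(548,12),(519,109),(390,89)]: print("btray w1",plane(w1,p,20).round(1)[:2])
k=[k for k in blobs(w1,lambda h,s,v:s>90,5000,(380,0,640,140))][0];print(cv2.approxPolyDP(k,6,True)[:,0].tolist())
c=bot.capture("wrist");cv2.imwrite("pics/w3.png",c["color"][:,:,::-1]);pickle.dump(c,open("w3.pkl","wb"))
E
```

```text
short top [473.6 -20.8  44.2] 0.1
dish w2 ((182.9030303955078, 64.98714447021484), (112.67091369628906, 131.79054260253906), 147.50967407226562) [624.04190201 273.72736693  18.        ]
[ 361. -523.   50.] [ 380. -533.    0.]
brush tray [[ 673.   88.]
 [ 682.  -96.]
 [ 607. -104.]
 [ 595.   83.]] [639.41867899  -7.43749445] 185.00629201727412 75.65876345440829
btray w1 [ 675.  -183.3]
btray w1 [ 663.1 -363.3]
btray w1 [ 553.3 -349.8]
btray w1 [ 577.1 -182.6]
[[412, 0], [393, 87], [516, 109], [549, 14], [485, 0]]
```

View pics/w3.png

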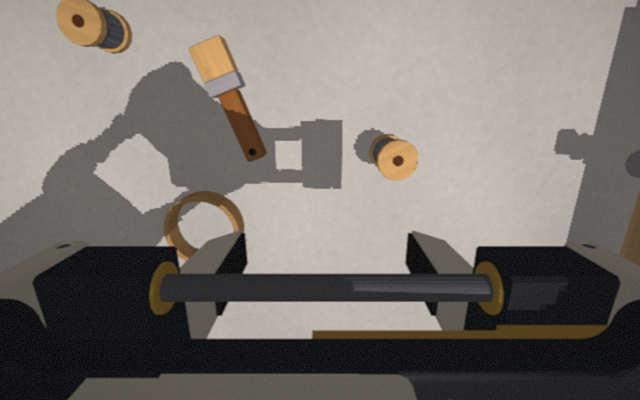

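w3 shows the tall spool hole at (398,160), the short one at (77,20), and the brush from (208,42) to (256,155).

```bash
python3 - <<'E'
from seg import *
w1,w2=W["w1"],W["w2"];w3=pickle.load(open("w3.pkl","rb"))
def hole(c,p,r=7):
    g=cv2.cvtColor(c["color"],cv2.COLOR_RGB2GRAY).astype(float);x,y=int(p[0]),int(p[1]);k=g[y-r:y+r+1,x-r:x+r+1]
    m=np.clip(k.max()*0.6-k,0,None);yy,xx=np.mgrid[y-r:y+r+1,x-r:x+r+1];return (m*xx).sum()/m.sum(),(m*yy).sum()/m.sum()
h=hole(w3,(398,160));print(h,plane(w3,h,58).round(1))
X,e=tri([(w1,(469.6,260.9)),(w3,h)]);print("tall",X.round(1),round(e,1))
h2=hole(w3,(78,20));print(tri([(w1,(262.6,173.4)),(w2,(416.4,187.9)),(w3,h2)]))
print(shift((X[0],X[1],100),0))
E
```

```text
(np.float64(397.6770089978281), np.float64(160.4148309028855)) [ 356.3 -294.9   58. ]
tall [ 357.2 -294.8   60.7] 0.7
(array([473.82152516, -20.5964414 ,  45.42119567]), np.float64(0.4478641962158282))
(array([30.2, 66.7, 94. ]), np.float64(0.001038120980326518))
```

In the tool's units: 110 mm / 800 = 0.1375, 70 mm / 800 = 0.0875.

{"api": "shift_gripper", "payload": {
  "steps": "70,0.0375,0.0625,0.025,0\n70,0.0375,0.0825,0.0875,0\n70,0.0375,0.0825,0.1375,0\n70,0.0375,0.0825,0.1375,0"
}}

```text
time: 3.75
tool_pos: [357.1, -292.9, 241.2]
tcp_rot: [-3.137, 0.004, 0.001]
contact_force: [0.3, 0.4, 0.3]
grip_width: 69.7
finger_force: 0.0
```

```bash
python3 - <<'E'
from h import *
print(shift((356.6,-294.8,42),0))
E
```

```text
(array([-0.5,  1.9, 40.2]), np.float64(-0.0009426041061024737))
```

In the tool's units: 40 mm / 800 = 0.05, 25 mm / 800 = 0.0313.

{"api": "shift_gripper", "payload": {
  "steps": "70,0,0.0019,0.0313,0\n70,0,0.0019,0.05,0\n70,0,0.0019,0.05,0\n34,0,0.0019,0.05,0\n34,0,0.0019,0.05,0"
}}

```text
time: 4.38
tool_pos: [358.0, -296.0, 204.2]
tcp_rot: [3.14, -0.001, 0.0]
contact_force: [0.4, 0.0, -0.6]
grip_width: 54.5
finger_force: 0.0
```

{"api": "shift_gripper", "payload": {
  "steps": "34,0,0,0,0\n34,0,0,0,0\n34,0,0,-0.0375,0\n34,0,0,-0.0375,0"
}}

```text
time: 4.88
tool_pos: [358.1, -296.4, 234.4]
tcp_rot: [3.139, -0.002, -0.0]
contact_force: [0.7, -0.3, -1.0]
grip_width: 36.6
finger_force: 30.0
```

In the tool's units: -220 mm / 800 = -0.275, -160 mm / 800 = -0.2.

{"api": "shift_gripper", "payload": {
  "steps": "34,0,0,-0.075,0\n34,0.025,-0.05,-0.1125,0\n34,0.0625,-0.125,-0.1125,0\n34,0.0938,-0.2,-0.1125,0\n34,0.125,-0.275,-0.1125,0"
}}

```text
time: 5.5
tool_pos: [454.4, -83.0, 322.3]
tcp_rot: [-3.142, 0.0, -0.001]
contact_force: [1.5, 0.1, -0.2]
grip_width: 36.4
finger_force: 30.0
```

{"api": "shift_gripper", "payload": {
  "steps": "34,0.0313,-0.075,0,0\n34,0.0625,-0.15,0,0\n34,0.0938,-0.225,0,0\n34,0.125,-0.3,0,0\n34,0.1563,-0.375,0,0"
}}

```text
time: 6.12
tool_pos: [574.7, 205.7, 321.7]
tcp_rot: [3.141, 0.001, -0.0]
contact_force: [1.2, -0.3, -1.1]
grip_width: 36.6
finger_force: 30.0
```

```bash
python3 - <<'E'
from h import *
print(shift((595,274,100),0),bot.get_obs()["grip_width"])
E
```

```text
(array([ 20.3, -68.3,  62.7]), np.float64(9.331933828526928e-05)) 36.571082723287915
```

In the tool's units: -50 mm / 800 = -0.0625, 20 mm / 800 = 0.025.

{"api": "shift_gripper", "payload": {
  "steps": "34,0.015,-0.0625,0.025,0\n34,0.015,-0.0625,0.0625,0\n34,0.015,-0.0625,0.0625,0\n34,0.015,-0.0625,0.0625,0"
}}

```text
time: 6.62
tool_pos: [586.6, 253.1, 273.3]
tcp_rot: [3.142, -0.0, -0.001]
contact_force: [-0.7, 0.3, 0.5]
grip_width: 36.7
finger_force: 30.0
```

```bash
python3 - <<'E'
from h import *
print(shift((595,274,51),0))
d=bot.capture("side");c=bot.capture("wrist")
cv2.imwrite("pics/d1.png",np.hstack([cv2.resize(d["color"][150:350,130:330],(400,400)),cv2.resize(c["color"][150:350,220:420],(400,400))])[:,:,::-1])
E
```

```text
(array([  8.4, -20.9,  63.3]), np.float64(0.0009902352550241744))
```

View pics/d1.png

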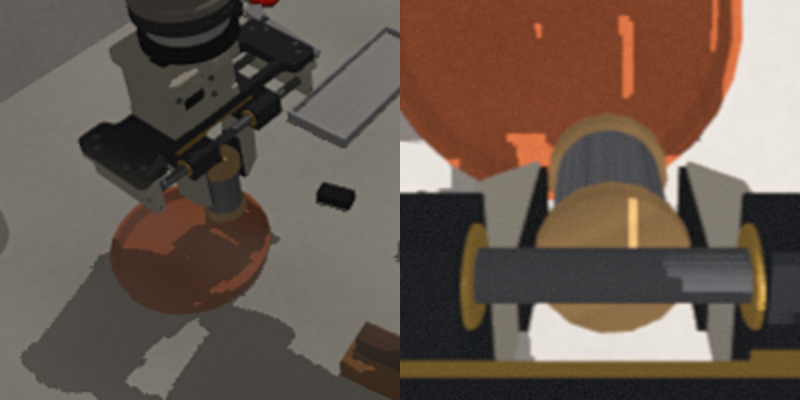

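The spool hangs upright between the pads over the near edge of the dish. Continue down.

In the tool's units: 58 mm / 800 = 0.0725, 50 mm / 800 = 0.0625.

{"api": "shift_gripper", "payload": {
  "steps": "34,0.01,-0.0263,0,0\n34,0.01,-0.0263,0.0375,0\n34,0.01,-0.0263,0.0625,0\n34,0.01,-0.0263,0.0725,0\n34,0.01,-0.0263,0.0725,0"
}}

```text
time: 7.35
tool_pos: [594.6, 274.3, 215.6]
tcp_rot: [-3.141, -0.001, -0.001]
contact_force: [0.9, 1.2, -0.8]
grip_width: 36.8
finger_force: 30.0
```

```bash
python3 - <<'E'
from h import *
print(shift((595,274,51),0))
E
```

```text
(array([0.4, 0.3, 5.6]), np.float64(0.0007958296443990598))
```

Lower it gently while watching the force.

In the tool's units: 5 mm / 800 = 0.0063, 3 mm / 800 = 0.0038.

{"api": "shift_gripper", "payload": {
  "steps": "34,0,0,0.0038,0\n34,0,0,0.0063,0\n34,0,0,0.0063,0"
}}

```text
time: 7.72
tool_pos: [594.3, 274.7, 210.1]
tcp_rot: [-3.142, -0.0, -0.0]
contact_force: [-0.8, 0.1, -0.6]
grip_width: 36.8
finger_force: 30.0
```

{"api": "shift_gripper", "payload": {
  "steps": "34,0,0,0.0013,0\n34,0,0,0.0013,0"
}}

```text
time: 7.98
tool_pos: [594.3, 274.7, 208.9]
tcp_rot: [3.142, 0.0, -0.0]
contact_force: [0.4, -1.2, -0.6]
grip_width: 36.5
finger_force: 30.0
```

In the tool's units: 2 mm / 800 = 0.0025, 1 mm / 800 = 0.0013.

{"api": "shift_gripper", "payload": {
  "steps": "34,0,0,0.0013,0\n34,0,0,0.0025,0\n34,0,0,0.0025,0"
}}

```text
time: 8.35
tool_pos: [594.6, 274.8, 208.2]
tcp_rot: [-3.141, -0.002, -0.0]
contact_force: [-0.9, -0.1, 6.6]
grip_width: 37.1
finger_force: 30.0
```

In the tool's units: 1.5 mm / 800 = 0.0019, 1 mm / 800 = 0.0013.

{"api": "shift_gripper", "payload": {
  "steps": "34,0,0,0.0013,0\n34,0,0,0.0019,0\n34,0,0,0.0019,0"
}}

```text
time: 8.72
tool_pos: [594.8, 274.9, 208.1]
tcp_rot: [-3.141, -0.004, -0.0]
contact_force: [-3.0, -1.0, 13.1]
grip_width: 37.1
finger_force: 30.0
```

Contact is at about 208, as the measured floor height predicts. Ease off, open and rise.

In the tool's units: -30 mm / 800 = -0.0375, -2 mm / 800 = -0.0025.

{"api": "shift_gripper", "payload": {
  "steps": "34,0,0,-0.0025,0\n60,0,0,-0.0025,0\n60,0,0,-0.0025,0\n60,0,0,-0.0025,0\n60,0,0,-0.0375,0"
}}

```text
time: 9.35
tool_pos: [593.5, 274.4, 233.0]
tcp_rot: [3.14, 0.005, -0.0]
contact_force: [-0.1, 0.4, -0.3]
grip_width: 60.1
finger_force: 0.0
```

{"api": "shift_gripper", "payload": {
  "steps": "60,0,0,-0.075,0\n60,-0.025,0.075,-0.1,0\n60,-0.05,0.15,-0.1,0\n60,-0.075,0.225,-0.1,0\n60,-0.1,0.3,-0.1,0"
}}

```text
time: 9.98
tool_pos: [515.2, 38.6, 315.6]
tcp_rot: [3.141, -0.001, 0.0]
contact_force: [0.7, -0.6, 0.1]
grip_width: 59.8
finger_force: 0.0
```

```bash
python3 - <<'E'
from h import *
print(shift((473.7,-20.7,100),0))
E
```

```text
(array([-41.5,  59.3,  56.6]), np.float64(-0.0002502183087942367))
```

In the tool's units: 60 mm / 800 = 0.075, 57 mm / 800 = 0.0713.

{"api": "shift_gripper", "payload": {
  "steps": "65,-0.0513,0.0713,0,0\n65,-0.0513,0.0713,0.05,0\n65,-0.0513,0.0713,0.075,0\n65,-0.0513,0.0713,0.075,0\n65,-0.0513,0.0713,0.075,0"
}}

```text
time: 10.6
tool_pos: [475.5, -16.6, 256.1]
tcp_rot: [3.141, -0.001, 0.0]
contact_force: [-0.2, -0.6, 0.8]
grip_width: 64.9
finger_force: 0.0
```

```bash
python3 - <<'E'
from h import *
print(shift((473.7,-20.7,32),0))
c=bot.capture("wrist");d=bot.capture("side")
cv2.imwrite("pics/d2.png",np.hstack([cv2.resize(d["color"][150:350,130:330],(400,400)),cv2.resize(c["color"][150:350,220:420],(400,400))])[:,:,::-1])
E
```

```text
(array([-1.8,  4.1, 65.1]), np.float64(-9.627573830850444e-05))
```

View pics/d2.png

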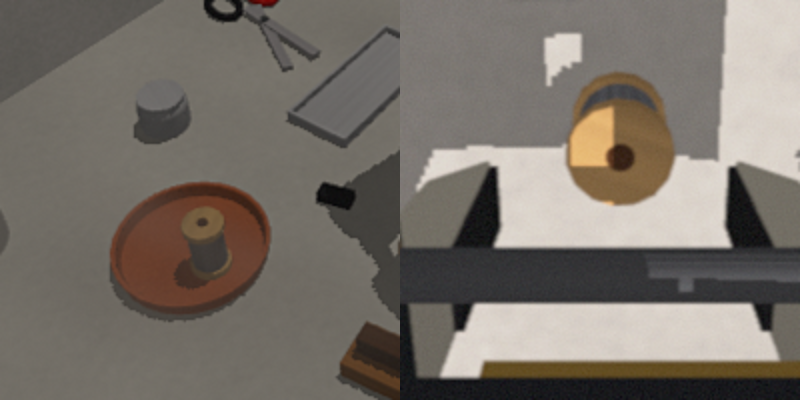

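The tall spool stands on the dish floor with its top hole at side pixel (231,261). The short spool is centred between the pads at wrist pixel (330,228).

{"api": "shift_gripper", "payload": {
  "steps": "65,-0.0025,0.005,0.0375,0\n65,-0.0025,0.005,0.0688,0\n65,-0.0025,0.005,0.0813,0\n65,-0.0025,0.005,0.0813,0\n34,-0.0025,0.005,0.0813,0"
}}

```text
time: 11.32
tool_pos: [473.6, -20.7, 191.4]
tcp_rot: [3.141, -0.002, -0.0]
contact_force: [-0.0, -0.6, -0.4]
grip_width: 59.3
finger_force: 0.0
```

{"api": "shift_gripper", "payload": {
  "steps": "34,0,0,0,0\n34,0,0,0,0\n34,0,0,0,0"
}}

```text
time: 11.7
tool_pos: [473.2, -20.7, 190.9]
tcp_rot: [3.141, -0.001, -0.0]
contact_force: [-0.2, 0.2, 4.3]
grip_width: 36.8
finger_force: 30.0
```

```bash
python3 - <<'E'
from h import *
d=bot.capture("side");print("tall in dish",plane(d,(231.5,261),63))
print(shift((651,274,100),0))
E
```

```text
tall in dish [592.55251179 275.57306456  63.        ]
(array([ 177.7, -294.8,  -68.1]), np.float64(0.00019143715234970493))
```

In the tool's units: -200 mm / 800 = -0.25, -110 mm / 800 = -0.1375.

{"api": "shift_gripper", "payload": {
  "steps": "34,0,0,-0.0688,0\n34,0.025,-0.0375,-0.125,0\n34,0.0688,-0.1063,-0.1375,0\n34,0.1125,-0.175,-0.1375,0\n34,0.1563,-0.25,-0.1375,0"
}}

```text
time: 12.38
tool_pos: [592.3, 169.6, 300.7]
tcp_rot: [3.141, -0.001, -0.001]
contact_force: [-0.1, -0.6, 0.1]
grip_width: 37.2
finger_force: 30.0
```

{"api": "shift_gripper", "payload": {
  "steps": "34,0.0375,-0.0688,0,0\n34,0.0625,-0.1188,0,0\n34,0.0625,-0.1188,0,0\n34,0.0625,-0.1188,0,0\n34,0.0625,-0.1188,0,0"
}}

```text
time: 13.0
tool_pos: [641.3, 261.7, 300.5]
tcp_rot: [3.141, 0.001, -0.002]
contact_force: [-0.7, -0.6, -0.4]
grip_width: 36.8
finger_force: 30.0
```

```bash
python3 - <<'E'
from h import *
print(shift((647,274,39),0),bot.get_obs()["grip_width"])
E
```

```text
(array([  5.6, -12.3, 102.5]), np.float64(0.001600782944457757)) 36.849576598413705
```

In the tool's units: 101 mm / 800 = 0.1263, 98 mm / 800 = 0.1225.

{"api": "shift_gripper", "payload": {
  "steps": "34,0.0075,-0.015,0.05,0\n34,0.0075,-0.015,0.1,0\n34,0.0075,-0.015,0.1225,0\n34,0.0075,-0.015,0.1263,0\n34,0.0075,-0.015,0.1263,0"
}}

```text
time: 13.62
tool_pos: [648.1, 274.7, 201.0]
tcp_rot: [-3.141, -0.002, -0.001]
contact_force: [-0.4, 0.0, 0.1]
grip_width: 36.7
finger_force: 30.0
```

{"api": "shift_gripper", "payload": {
  "steps": "34,0,0,0.0013,0\n34,0,0,0.0025,0\n34,0,0,0.0025,0"
}}

```text
time: 14.0
tool_pos: [647.5, 275.0, 197.8]
tcp_rot: [-3.142, -0.0, -0.0]
contact_force: [0.3, 0.9, -0.2]
grip_width: 36.9
finger_force: 30.0
```

In the tool's units: 1.5 mm / 800 = 0.0019, 1 mm / 800 = 0.0013.

{"api": "shift_gripper", "payload": {
  "steps": "34,0,0,0.0013,0\n34,0,0,0.0019,0\n34,0,0,0.0019,0"
}}

```text
time: 14.38
tool_pos: [647.5, 275.0, 196.0]
tcp_rot: [3.142, -0.0, -0.0]
contact_force: [0.6, -0.3, 0.3]
grip_width: 36.7
finger_force: 30.0
```

{"api": "shift_gripper", "payload": {
  "steps": "34,0,0,0.0013,0\n34,0,0,0.0013,0"
}}

```text
time: 14.62
tool_pos: [647.6, 275.0, 196.0]
tcp_rot: [-3.142, -0.001, -0.0]
contact_force: [-2.5, -0.9, 5.3]
grip_width: 36.6
finger_force: 30.0
```

In the tool's units: -40 mm / 800 = -0.05, -0.5 mm / 800 = -0.0006.

{"api": "shift_gripper", "payload": {
  "steps": "34,0,0,-0.0006,0\n60,0,0,-0.0006,0\n60,0,0,-0.0006,0\n60,0,0,-0.0006,0\n60,0,0,-0.05,0"
}}

```text
time: 15.25
tool_pos: [646.5, 274.6, 231.3]
tcp_rot: [3.139, 0.008, -0.0]
contact_force: [-0.0, 0.1, 0.1]
grip_width: 59.7
finger_force: 0.0
```

{"api": "shift_gripper", "payload": {
  "steps": "60,0,0,-0.075,0\n60,-0.0625,0.0188,-0.1188,0\n60,-0.1375,0.0375,-0.1375,0\n60,-0.2125,0.0625,-0.1375,0\n60,-0.2875,0.0813,-0.1375,0"
}}

```text
time: 15.88
tool_pos: [417.0, 209.7, 345.2]
tcp_rot: [-3.141, -0.001, -0.001]
contact_force: [-0.2, -0.3, 0.2]
grip_width: 59.8
finger_force: 0.0
```

{"api": "shift_gripper", "payload": {
  "steps": "70,-0.075,0,0,0\n70,-0.075,0,0,0\n70,-0.075,0,0,0"
}}

```text
time: 16.25
tool_pos: [359.7, 210.6, 345.5]
tcp_rot: [-3.141, -0.002, 0.0]
contact_force: [1.3, 0.1, -0.4]
grip_width: 70.0
finger_force: 0.0
```

```bash
python3 - <<'E'
from h import *
import pickle
c=bot.capture("wrist");pickle.dump(c,open("w4.pkl","wb"));cv2.imwrite("pics/w4.png",c["color"][:,:,::-1])
d=bot.capture("side");pickle.dump(d,open("d4.pkl","wb"))
E
```

```text
(no output)
```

View pics/w4.png

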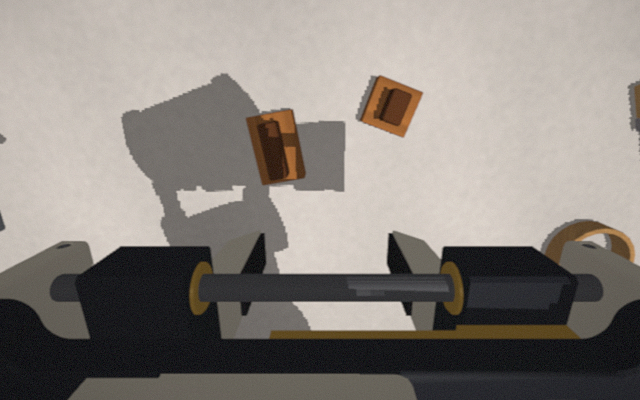

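w4 shows the long block at (275,147), with its bar running from about (265,122) to (275,182). The square block is at (391,105). Take a second viewpoint, then zoom.

In the tool's units: 100 mm / 800 = 0.125, 60 mm / 800 = 0.075.

{"api": "shift_gripper", "payload": {
  "steps": "70,0.025,0.075,0,0\n70,0.025,0.125,0,0\n70,0.025,0.125,0,0\n70,0.025,0.125,0,0"
}}

```text
time: 16.85
tool_pos: [379.8, 110.4, 344.8]
tcp_rot: [-3.141, -0.0, -0.001]
contact_force: [-0.3, -0.0, 0.4]
grip_width: 70.2
finger_force: 0.0
```

```bash
python3 - <<'E'
from seg import *
c=bot.capture("wrist");pickle.dump(c,open("w5.pkl","wb"))
W["w4"]=pickle.load(open("w4.pkl","rb"));W["w5"]=c
f=lambda h,s,v:(s>100)
for n in("w4","w5"):
    for k in blobs(W[n],f,600,(0,0,520,232)):
        r=cv2.minAreaRect(k);print(n,np.round(r[0],1),np.round(r[1],1),r[2]); x,y=np.int32(r[0])
        W[n].setdefault("cr",[]).append((x,y))
tiles=[]
for n in("w4","w5"):
    for x,y in sorted(W[n]["cr"])[:2] :
        X,Y=x-33,y-41;print(n,X,Y);tiles.append(crop(n,max(X,0),max(Y,0),66,50 if 0 else 82,6))
t=[cv2.resize(a,(396,492)) for a in tiles]
for i in(0,2): cv2.imwrite(f"pics/m{i+2}.png",np.hstack(t[i:i+2]))
E
```

```text
w4 [275.9 147.2] [70.3 46.7] 77.90524291992188
w4 [390.7 106.2] [47.9 49.2] 21.801406860351562
w5 [180.7 165.7] [71.8 50.5] 73.41265869140625
w5 [288.  126.7] [48.  46.2] 20.556045532226562
w4 242 106
w4 357 65
w5 147 124
w5 254 85
```

View pics/m2.png

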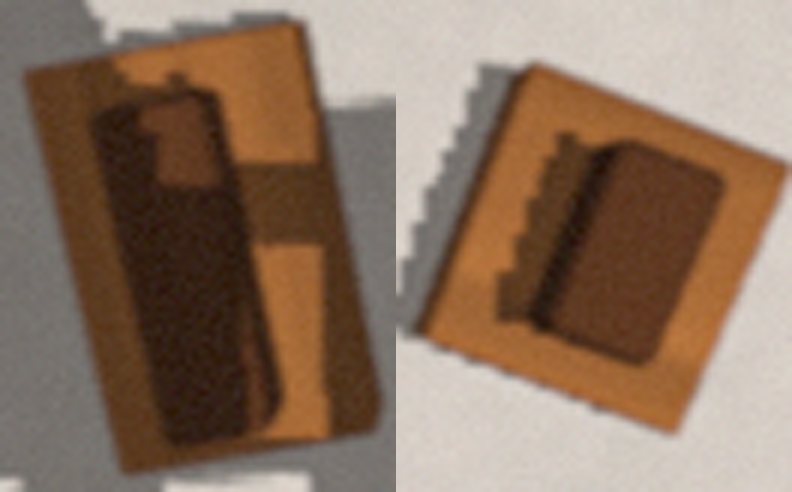

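View pics/m4.png

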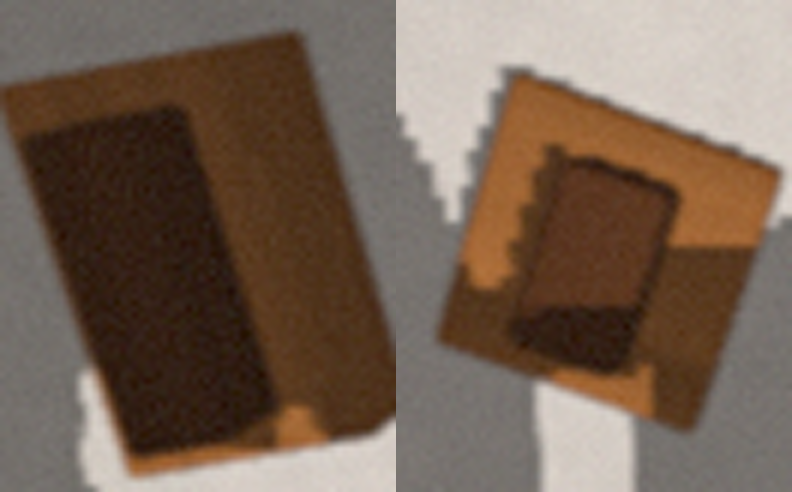

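The zooms show clean base corners. For the long block in w4 they are (25,72), (302,22), (378,432) and (125,472) in tile coordinates. The square block's base and bar corners are visible in both views.

```bash
python3 - <<'E'
from seg import *
w4=pickle.load(open("w4.pkl","rb"));w5=pickle.load(open("w5.pkl","rb"))
def T(o,pts,off=0): return [((x-off+.5)/6-.5+o[0],(y+.5)/6-.5+o[1]) for x,y in pts]
L4=T((242,106),[(25,72),(302,22),(378,432),(125,472)])
L5=T((147,124),[(0,88),(298,32),(130,475)])
S4=T((357,65),[(530,65),(790,165),(680,432),(425,332)],396)
S5=T((254,85),[(515,72),(780,172),(693,430),(440,340)],396)
B4=T((357,65),[(625,143),(723,183),(650,365),(555,328)],396)
B5=T((254,85),[(575,160),(680,190),(630,372),(525,330)],396)
for n,a,b in(("S",S4,S5),("B",B4,B5)):
    Q=[tri([(w4,p),(w5,q)])[0] for p,q in zip(a,b)];print(n,np.round(Q,1).tolist(),np.mean(Q,0).round(1))
print("L",[tri([(w4,L4[i]),(w5,L5[j])])[0].round(1).tolist() for i,j in((0,0),(1,1),(3,2))])
for n,c,p,z in(("L4",w4,L4,20),("S4",w4,S4,20),("S5",w5,S5,20),("B4",w4,B4,42),("B5",w5,B5,42)):
    Q=np.array([plane(c,q,z)[:2] for q in p]);e=lambda i,j:np.degrees(np.arctan2(*(Q[i]-Q[j])[::-1])).round(1)
    print(n,Q.mean(0).round(1),"long dir",e(0,3),e(1,2),"short",e(0,1),e(3,2),[np.linalg.norm(Q[i]-Q[i-1]).round(1) for i in range(4)])
E
```

```text
S [[465.7, 160.1, 18.5], [450.5, 117.9, 19.0], [408.7, 132.8, 21.0], [424.0, 175.1, 18.3]] [437.3 146.5  19.2]
B [[452.9, 148.5, 38.1], [447.8, 132.8, 35.3], [420.3, 141.7, 34.3], [426.7, 157.5, 37.1]] [436.9 145.1  36.2]
L [[426.7, 289.0, 18.5], [434.4, 245.2, 1.9], [359.9, 276.0, 21.6]]
L4 [397.  260.1] long dir 10.3 9.1 short 99.8 99.2 [np.float64(68.4), np.float64(46.1), np.float64(68.9), np.float64(44.7)]
S4 [437.4 146.6] long dir -20.3 -18.9 short 70.6 69.4 [np.float64(43.4), np.float64(44.7), np.float64(44.3), np.float64(45.8)]
S5 [437.1 146.3] long dir -19.1 -19.7 short 69.9 70.1 [np.float64(44.8), np.float64(44.8), np.float64(44.6), np.float64(44.3)]
B4 [436.9 146.4] long dir -18.5 -18.8 short 69.4 69.7 [np.float64(27.9), np.float64(15.9), np.float64(27.8), np.float64(15.8)]
B5 [437.6 144.5] long dir -19.2 -17.2 short 74.4 68.0 [np.float64(26.7), np.float64(16.2), np.float64(28.6), np.float64(17.2)]
```

In the tool's units: 125 mm / 800 = 0.1563, 90 mm / 800 = 0.1125, 0.339 rad / 3.1416 = 0.1079.

```bash
python3 - <<'E'
from seg import *
print(shift((437.2,146.3,60),-0.339))
w1=W["w1"]
Q=np.array([plane(w1,p,20)[:2] for p in[(393,87),(516,109),(549,14)]]);print(Q.round(1),(Q[0]+Q[2])/2,np.linalg.norm(Q[0]-Q[1]),np.linalg.norm(Q[1]-Q[2]),np.degrees(np.arctan2(*(Q[0]-Q[1]))))
E
```

```text
(array([ 57.7, -35.5, 125.8]), np.float64(-0.3386629594570927))
[[ 579.5 -186.2]
 [ 553.2 -346. ]
 [ 661.  -365. ]] [ 620.26957012 -275.58421364] 161.8927221433462 109.4588566204766 9.330332069781587
```

{"api": "shift_gripper", "payload": {
  "steps": "60,0.0713,-0.045,0.05,0.0573\n60,0.0713,-0.045,0.1125,0.1079\n60,0.0713,-0.045,0.1563,0.1079\n60,0.0713,-0.045,0.1563,0.1079\n60,0.0713,-0.045,0.1563,0.1079"
}}

```text
time: 17.52
tool_pos: [436.4, 147.0, 221.0]
tcp_rot: [-3.141, -0.001, -0.338]
contact_force: [-0.5, -0.4, -0.2]
grip_width: 60.1
finger_force: 0.0
```

```bash
python3 - <<'E'
from h import *
print(shift((437.2,146.3,43),-0.339))
E
```

```text
(array([ 1. ,  0.4, 19. ]), np.float64(-0.0009541418764549281))
```

In the tool's units: 19 mm / 800 = 0.0238, 10 mm / 800 = 0.0125.

{"api": "shift_gripper", "payload": {
  "steps": "45,0.0013,0,0.0125,0\n45,0.0013,0,0.0238,0\n45,0.0013,0,0.0238,0\n14,0.0013,0,0.0238,0\n14,0.0013,0,0.0238,0"
}}

```text
time: 18.15
tool_pos: [437.0, 146.0, 201.1]
tcp_rot: [-3.141, -0.0, -0.339]
contact_force: [-1.0, -0.3, -0.1]
grip_width: 29.5
finger_force: 0.0
```

{"api": "shift_gripper", "payload": {
  "steps": "14,0,0,0,0\n14,0,0,0,0\n14,0,0,0,0"
}}

```text
time: 18.52
tool_pos: [437.0, 146.1, 201.1]
tcp_rot: [-3.141, -0.0, -0.339]
contact_force: [-0.9, 0.1, 1.1]
grip_width: 17.7
finger_force: 30.0
```

```bash
python3 - <<'E'
from h import *
print(shift((626.4,-236.5,150),-0.163),shift((613.6,-314.5,150),-0.163))
E
```

```text
(array([ 305.9,  297.7, -107.9]), np.float64(0.1761762509858129)) (array([ 319.8,  375.6, -107.9]), np.float64(0.1761762509858129))
```

Careful with the scale: shifts go in shares of 800 mm and turns go in shares of 180 degrees. That gives: 164 mm / 800 = 0.205, -100 mm / 800 = -0.125.

{"api": "shift_gripper", "payload": {
  "steps": "14,0,0,-0.0625,0\n14,0.025,0.0313,-0.125,0\n14,0.075,0.0875,-0.135,0\n14,0.125,0.1463,-0.135,0\n14,0.175,0.205,-0.135,0"
}}

```text
time: 19.15
tool_pos: [514.7, -56.9, 309.1]
tcp_rot: [-3.142, -0.0, -0.339]
contact_force: [0.8, 0.3, -1.4]
grip_width: 17.7
finger_force: 30.0
```

{"api": "shift_gripper", "payload": {
  "steps": "14,0.05,0.0588,0,0\n14,0.1,0.1175,0,0\n14,0.15,0.1763,0,0\n14,0.2,0.235,0,0\n14,0.225,0.2638,0,0"
}}

```text
time: 19.77
tool_pos: [613.9, -317.3, 307.9]
tcp_rot: [3.141, 0.001, -0.342]
contact_force: [0.8, -0.2, -0.8]
grip_width: 17.6
finger_force: 30.0
```

{"api": "shift_gripper", "payload": {
  "steps": "14,0,0,0,-0.056\n14,0,0,0,-0.056\n14,0,0,0,-0.056"
}}

```text
time: 20.15
tool_pos: [613.8, -313.6, 308.8]
tcp_rot: [-3.141, 0.001, -0.166]
contact_force: [0.3, 0.1, -1.0]
grip_width: 17.7
finger_force: 30.0
```

```bash
python3 - <<'E'
from h import *
import pickle
print(shift((613.6,-314.5,48),-0.163),bot.get_obs()["grip_width"])
c=bot.capture("wrist");pickle.dump(c,open("w6.pkl","wb"))
d=bot.capture("side");cv2.imwrite("pics/w6.png",np.hstack([c["color"][:,100:540],cv2.resize(d["color"][100:300,320:500],(360,400))])[:,:,::-1])
E
```

```text
(array([-1.000e-01,  1.000e+00,  1.018e+02]), np.float64(0.0029426690228187002)) 17.70691394501949
```

View pics/w6.png

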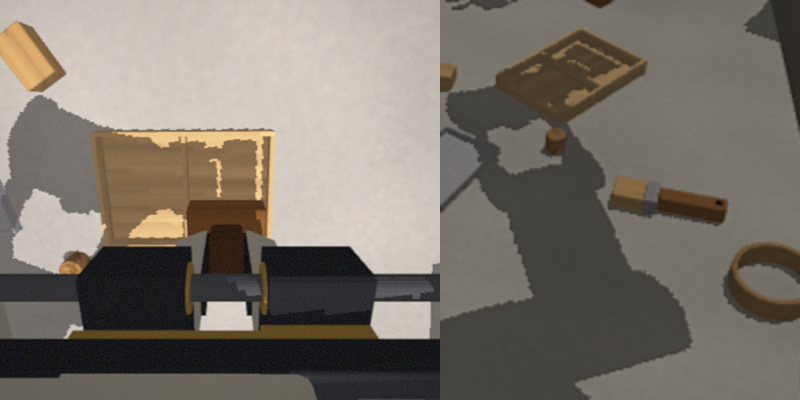

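The block hangs level over the right-hand bay. The tray's far rim runs from (192,131) to (375,131) in the full image, with the divider at column 286.

In the tool's units: 100 mm / 800 = 0.125, 97 mm / 800 = 0.1213.

```bash
python3 - <<'E'
from h import *
import pickle
c=pickle.load(open("w6.pkl","rb"));a,b=plane(c,(192,131),20),plane(c,(375,131),20)
print(a.round(1),b.round(1),np.linalg.norm(a-b),((a+b)/2-56*np.array([np.cos(.163),-np.sin(.163),0])).round(1))
E
```

```text
[ 688.9 -208.5   20. ] [ 662.6 -365.6   20. ] 159.3139360810454 [ 620.5 -278.    20. ]
```

{"api": "shift_gripper", "payload": {
  "steps": "14,0,0,0.05,0\n14,0,0,0.1,0\n14,0,0,0.1213,0\n14,0,0,0.125,0\n14,0,0,0.125,0"
}}

```text
time: 20.88
tool_pos: [614.4, -314.3, 210.5]
tcp_rot: [3.14, -0.002, -0.163]
contact_force: [-0.3, -0.1, -0.1]
grip_width: 17.6
finger_force: 30.0
```

{"api": "shift_gripper", "payload": {
  "steps": "14,0,0,0.0013,0\n14,0,0,0.0025,0\n14,0,0,0.0025,0"
}}

```text
time: 21.25
tool_pos: [613.9, -314.1, 207.3]
tcp_rot: [3.141, -0.0, -0.163]
contact_force: [0.3, -0.1, -0.9]
grip_width: 17.7
finger_force: 30.0
```

In the tool's units: 2 mm / 800 = 0.0025, 1 mm / 800 = 0.0013.

{"api": "shift_gripper", "payload": {
  "steps": "14,0,0,0.0013,0\n14,0,0,0.0025,0\n14,0,0,0.0025,0"
}}

```text
time: 21.62
tool_pos: [613.9, -314.1, 205.2]
tcp_rot: [3.141, -0.0, -0.163]
contact_force: [-0.2, -0.6, 0.1]
grip_width: 18.0
finger_force: 30.0
```

In the tool's units: 1 mm / 800 = 0.0013.

{"api": "shift_gripper", "payload": {
  "steps": "14,0,0,0.0013,0\n14,0,0,0.0013,0"
}}

```text
time: 21.88
tool_pos: [613.9, -314.0, 205.1]
tcp_rot: [3.141, -0.0, -0.163]
contact_force: [-2.3, 1.8, 7.0]
grip_width: 17.8
finger_force: 30.0
```

In the tool's units: -80 mm / 800 = -0.1, -30 mm / 800 = -0.0375.

{"api": "shift_gripper", "payload": {
  "steps": "14,0,0,-0.0006,0\n36,0,0,-0.0006,0\n36,0,0,-0.0006,0\n36,0,0,-0.0375,0\n36,0,0,-0.1,0"
}}

```text
time: 22.5
tool_pos: [613.5, -313.8, 282.2]
tcp_rot: [-3.14, 0.005, -0.163]
contact_force: [-0.3, 0.2, 0.6]
grip_width: 35.9
finger_force: 0.0
```

{"api": "shift_gripper", "payload": {
  "steps": "50,-0.0313,-0.0625,-0.0375,0\n50,-0.0688,-0.125,-0.0375,0\n50,-0.1063,-0.1875,-0.0375,0\n50,-0.1438,-0.25,-0.0375,0\n50,-0.1813,-0.3125,-0.0375,0"
}}

```text
time: 23.12
tool_pos: [510.6, -42.2, 313.9]
tcp_rot: [-3.142, -0.001, -0.164]
contact_force: [-0.3, 0.9, -0.4]
grip_width: 50.2
finger_force: 0.0
```

{"api": "shift_gripper", "payload": {
  "steps": "60,-0.0375,-0.0625,0,0\n60,-0.075,-0.125,0,0\n60,-0.1125,-0.1875,0,0\n60,-0.15,-0.2563,0,0\n60,-0.1875,-0.325,0,0"
}}

```text
time: 23.75
tool_pos: [405.0, 238.6, 314.1]
tcp_rot: [-3.141, -0.001, -0.164]
contact_force: [0.9, 0.1, -0.6]
grip_width: 60.1
finger_force: 0.0
```

```bash
python3 - <<'E'
from h import *
print(shift((397.1,260,60),.169))
E
```

```text
(array([-11.3, -19.9,  95.1]), np.float64(0.3325418009656429))
```

In the tool's units: 93 mm / 800 = 0.1163, 60 mm / 800 = 0.075, -0.332 rad / 3.1416 = -0.1057.

{"api": "shift_gripper", "payload": {
  "steps": "50,-0.0138,-0.0225,0.025,-0.0573\n50,-0.0138,-0.0225,0.075,-0.1057\n50,-0.0138,-0.0225,0.1163,-0.1057\n50,-0.0138,-0.0225,0.1163,-0.1057\n50,-0.0138,-0.0225,0.1163,-0.1057"
}}

```text
time: 24.38
tool_pos: [398.4, 256.5, 221.8]
tcp_rot: [-3.141, -0.001, 0.168]
contact_force: [-0.3, -1.1, -0.7]
grip_width: 50.1
finger_force: 0.0
```

```bash
python3 - <<'E'
from h import *
print(shift((397.1,260,43),.169))
d=bot.capture("side");c=bot.capture("wrist")
cv2.imwrite("pics/d3.png",np.hstack([cv2.resize(d["color"][200:400,230:430],(400,400)),cv2.resize(c["color"][130:330,220:420],(400,400))])[:,:,::-1])
cv2.imwrite("pics/d3b.png",cv2.resize(d["color"][90:190,300:470],None,fx=4,fy=4)[:,:,::-1])
E
```

```text
(array([-0.7, -3.7, 19.8]), np.float64(0.0005785561905276015))
```

View pics/d3.png

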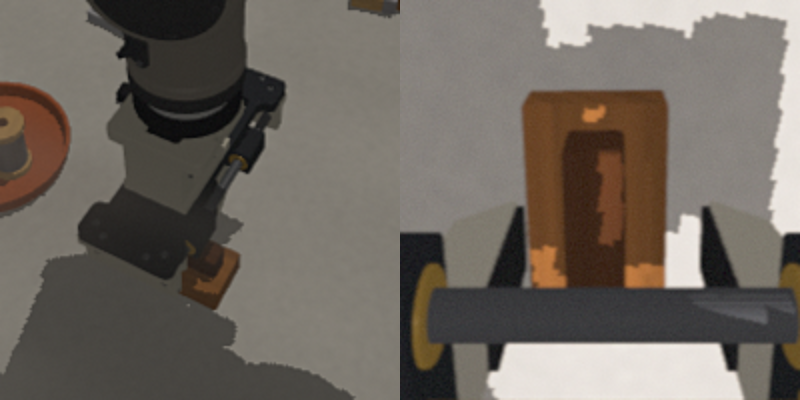

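The bar is parallel to the pads and 3–4 mm left of centre, which matches the computed dy. Descend and grip.

In the tool's units: 20 mm / 800 = 0.025, 8 mm / 800 = 0.01.

{"api": "shift_gripper", "payload": {
  "steps": "45,-0.0013,-0.0044,0.01,0\n45,-0.0013,-0.0044,0.025,0\n45,-0.0013,-0.0044,0.025,0\n14,-0.0013,-0.0044,0.025,0\n14,-0.0013,-0.0044,0.025,0"
}}

```text
time: 25.1
tool_pos: [396.3, 259.7, 201.0]
tcp_rot: [3.142, -0.0, 0.169]
contact_force: [-0.0, -0.9, -0.3]
grip_width: 29.6
finger_force: 0.0
```

{"api": "shift_gripper", "payload": {
  "steps": "14,0,0,0,0\n14,0,0,0,0\n14,0,0,0,0"
}}

```text
time: 25.48
tool_pos: [396.4, 259.7, 201.1]
tcp_rot: [-3.142, -0.0, 0.169]
contact_force: [0.1, 0.2, 1.7]
grip_width: 17.5
finger_force: 30.0
```

```bash
python3 - <<'E'
from h import *
print(shift((626.4,-237,150),-0.163))
E
```

```text
(array([ 143.3,  528.3, -107.9]), np.float64(-0.33175611711126707))
```

In the tool's units: 204 mm / 800 = 0.255, 146 mm / 800 = 0.1825.

{"api": "shift_gripper", "payload": {
  "steps": "14,0,0,-0.0625,0\n14,0.0125,0.0375,-0.125,0\n14,0.0313,0.11,-0.135,0\n14,0.0513,0.1825,-0.135,0\n14,0.07,0.255,-0.135,0"
}}

```text
time: 26.1
tool_pos: [486.1, 66.3, 309.2]
tcp_rot: [3.141, -0.0, 0.169]
contact_force: [1.1, 1.0, -0.5]
grip_width: 17.6
finger_force: 30.0
```

{"api": "shift_gripper", "payload": {
  "steps": "14,0.02,0.0725,0,0\n14,0.04,0.145,0,0\n14,0.06,0.2175,0,0\n14,0.08,0.29,0,0\n14,0.1,0.3625,0,0"
}}

```text
time: 26.72
tool_pos: [613.7, -206.4, 308.5]
tcp_rot: [-3.141, 0.001, 0.169]
contact_force: [1.4, 0.7, -1.5]
grip_width: 17.8
finger_force: 30.0
```

{"api": "shift_gripper", "payload": {
  "steps": "14,0.0088,0.0425,0,0.0573\n14,0.0088,0.0425,0,0.1057\n14,0.0088,0.0425,0,0.1057\n14,0.0088,0.0425,0,0.1057"
}}

```text
time: 27.22
tool_pos: [625.8, -236.3, 308.7]
tcp_rot: [-3.141, 0.001, -0.16]
contact_force: [0.1, -0.4, -0.5]
grip_width: 17.9
finger_force: 30.0
```

```bash
python3 - <<'E'
from h import *
print(shift((626.4,-237,48),-0.163),bot.get_obs()["grip_width"])
c=bot.capture("wrist")
cv2.imwrite("pics/w7.png",c["color"][:,:,::-1])
E
```

```text
(array([  0.7,   0.6, 101.7]), np.float64(-0.0033082878494008483)) 17.909467222193687
```

View pics/w7.png

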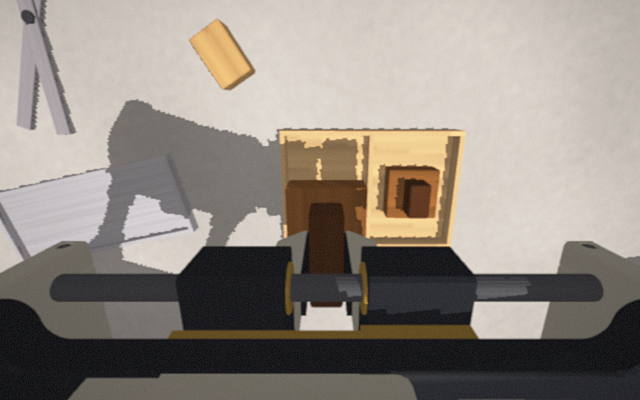

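The square block sits bar up in the right bay at (410,192), and the long block hangs over the left bay. By my count that was picture 15, one over the limit of 14. I'll view no more pictures and check everything numerically from here.

In the tool's units: 101 mm / 800 = 0.1263, 98 mm / 800 = 0.1225.

{"api": "shift_gripper", "payload": {
  "steps": "14,0.0013,0,0.05,0\n14,0.0013,0,0.1,0\n14,0.0013,0,0.1225,0\n14,0.0013,0,0.1263,0\n14,0.0013,0,0.1263,0"
}}

```text
time: 27.9
tool_pos: [627.5, -237.1, 209.4]
tcp_rot: [3.141, -0.002, -0.163]
contact_force: [0.6, -0.4, -0.7]
grip_width: 17.6
finger_force: 30.0
```

{"api": "shift_gripper", "payload": {
  "steps": "14,0,0,0.0013,0\n14,0,0,0.0025,0\n14,0,0,0.0025,0"
}}

```text
time: 28.28
tool_pos: [626.9, -237.0, 206.4]
tcp_rot: [3.141, -0.001, -0.163]
contact_force: [0.9, -0.2, -1.1]
grip_width: 17.9
finger_force: 30.0
```

{"api": "shift_gripper", "payload": {
  "steps": "14,0,0,0.0013,0\n14,0,0,0.0025,0\n14,0,0,0.0025,0"
}}

```text
time: 28.65
tool_pos: [627.0, -237.0, 205.1]
tcp_rot: [3.141, -0.001, -0.163]
contact_force: [-2.5, 0.2, 5.9]
grip_width: 17.6
finger_force: 30.0
```

In the tool's units: -80 mm / 800 = -0.1, -30 mm / 800 = -0.0375.

{"api": "shift_gripper", "payload": {
  "steps": "14,0,0,-0.0006,0\n36,0,0,-0.0006,0\n36,0,0,-0.0006,0\n36,0,0,-0.0375,0\n36,0,0,-0.1,0"
}}

```text
time: 29.28
tool_pos: [626.5, -236.8, 282.4]
tcp_rot: [-3.14, 0.005, -0.163]
contact_force: [0.5, -1.3, 0.3]
grip_width: 36.3
finger_force: 0.0
```

```bash
python3 - <<'E'
from seg import *
W["w3"]=pickle.load(open("w3.pkl","rb"))
out={}
for n,b in(("w1",(310,160,380,262)),("w3",(180,30,280,172))):
    ks=blobs(W[n],lambda h,s,v:s>95,100,b);P=np.vstack(ks)[:,0];r=cv2.minAreaRect(P);bp=cv2.boxPoints(r)
    print(n,len(ks),np.round(r[0],1),np.round(r[1],1),r[2])
    # end midpoints of long axis
    i=[0,1,2,3] if np.linalg.norm(bp[0]-bp[1])<np.linalg.norm(bp[1]-bp[2]) else [1,2,3,0]
    e=sorted([(bp[i[0]]+bp[i[1]])/2,(bp[i[2]]+bp[i[3]])/2],key=lambda p:p[1]);out[n]=e
    q=[plane(W[n],p,20) for p in e];d=q[0]-q[1];print([x.round(1).tolist() for x in q],np.linalg.norm(d),np.degrees(np.arctan2(d[1],d[0])))
    m={}
    for k in ks:
        M=cv2.moments(k);u=(M["m10"]/M["m00"],M["m01"]/M["m00"]);print("  piece",np.round(u,1),cv2.contourArea(k),plane(W[n],u,18).round(1))
for j in(0,1): print([v.round(1) if hasattr(v,'round') else v for v in tri([(W[n],out[n][j]) for n in out])])
E
```

```text
w1 2 [348.2 212.9] [80.2 23.2] 69.44395446777344
[[465.6, -113.3, 20.0], [352.1, -156.0, 20.0]] 121.22480361581123 20.634550954905414
  piece [354.3 229.3] 526.5 [ 384.9 -143.5   18. ]
  piece [338.6 187.1] 533.0 [ 448.3 -119.8   18. ]
w3 2 [230.5  99.5] [128.9  35.6] 66.37062072753906
[[462.7, -116.2, 20.0], [351.6, -156.7, 20.0]] 118.31452901254697 20.02866095953139
  piece [242.2 124.3] 1447.5 [ 386.3 -144.4   18. ]
  piece [212.4  58.1] 1284.0 [ 447.9 -121.1   18. ]
[array([ 464. , -113.6,   12.8]), np.float64(0.1)]
[array([ 351.2, -156.3,   18.2]), np.float64(0.1)]
```

In the tool's units: -241 mm / 800 = -0.3013, -220 mm / 800 = -0.275, -0.519 rad / 3.1416 = -0.1652.

{"api": "shift_gripper", "payload": {
  "steps": "50,-0.0625,-0.015,-0.025,-0.0477\n50,-0.1375,-0.0338,-0.025,-0.0955\n50,-0.2125,-0.0525,0,-0.1432\n50,-0.275,-0.0688,0.025,-0.1652\n50,-0.3013,-0.075,0.025,-0.1652"
}}

```text
time: 29.9
tool_pos: [395.8, -137.0, 262.7]
tcp_rot: [-3.138, 0.003, 0.357]
contact_force: [0.3, -0.3, 0.8]
grip_width: 50.1
finger_force: 0.0
```

{"api": "shift_gripper", "payload": {
  "steps": "50,0,0,0,0\n50,0,0,0,0"
}}

```text
time: 30.15
tool_pos: [400.1, -139.3, 264.4]
tcp_rot: [3.14, -0.002, 0.356]
contact_force: [0.2, -0.1, 0.2]
grip_width: 50.0
finger_force: 0.0
```

```bash
python3 - <<'E'
from seg import *
print(shift((398.5,-138.8,60),0.356))
c=bot.capture("wrist");b=(200,60,460,250);pickle.dump(c,open("w8.pkl","wb"))
for k in blobs(c,lambda h,s,v:s>95,200,b):
    M=cv2.moments(k);u=(M["m10"]/M["m00"],M["m01"]/M["m00"]);r=cv2.minAreaRect(k);print(np.round(u,1),cv2.contourArea(k),np.round(r[0]),np.round(r[1]),r[2],plane(c,u,20).round(1))
E
```

```text
(array([-1.4, -1.1, 45.4]), np.float64(0.00037250890558082617))
[322.4 217.5] 1439.0 [322. 218.] [63. 24.] 90.0 [ 393.5 -140.1   20. ]
[321.9 143.4] 1894.5 [321. 144.] [45. 43.] 90.0 [ 448.  -119.7   20. ]
```

In the tool's units: 78 mm / 800 = 0.0975, 65 mm / 800 = 0.0813.

{"api": "shift_gripper", "payload": {
  "steps": "50,-0.0019,-0.0013,0.0438,0\n50,-0.0019,-0.0013,0.0813,0\n50,-0.0019,-0.0013,0.0975,0\n50,-0.0019,-0.0013,0.0975,0\n16,-0.0019,-0.0013,0.0975,0"
}}

```text
time: 30.82
tool_pos: [397.7, -138.5, 186.7]
tcp_rot: [3.14, -0.001, 0.356]
contact_force: [0.0, -0.2, 0.2]
grip_width: 44.0
finger_force: 0.0
```

{"api": "shift_gripper", "payload": {
  "steps": "16,0,0,0,0\n16,0,0,0,0\n16,0,0,0,0"
}}

```text
time: 31.2
tool_pos: [397.2, -138.3, 186.4]
tcp_rot: [3.141, -0.001, 0.356]
contact_force: [-0.0, 0.1, 4.3]
grip_width: 19.6
finger_force: 30.0
```

{"api": "shift_gripper", "payload": {
  "steps": "16,0,0,-0.0375,0\n16,0,0,-0.1,0\n16,0,0,-0.1,0\n16,0,0,-0.1,0"
}}

```text
time: 31.7
tool_pos: [396.8, -138.0, 265.6]
tcp_rot: [-3.141, 0.0, 0.356]
contact_force: [-0.1, 0.5, -0.3]
grip_width: 19.5
finger_force: 30.0
```

```bash
python3 - <<'E'
from seg import *
print(shift((639.6,-16,107),0.356))
c=bot.capture("wrist")
for k in blobs(c,lambda h,s,v:s>95,200,(200,0,460,250)):
    r=cv2.minAreaRect(k);print(np.round(r[0]),np.round(r[1]),r[2])
w2=W["w2"];hsv=cv2.cvtColor(w2["color"],cv2.COLOR_RGB2HSV);print(hsv[50,400:420:5].tolist(),hsv[100,400:420:5].tolist(),hsv[18,400].tolist(),hsv[8,400].tolist())
E
```

```text
(array([270.1, -29.8,  -0.4]), np.float64(0.0002246895530961801))
[326. 234.] [29. 38.] 90.0
[326. 157.] [68. 67.] 90.0
[422.   8.] [16. 37.] 90.0
[[156, 6, 208], [155, 7, 212], [150, 9, 210], [150, 5, 206]] [[17, 21, 199], [15, 21, 199], [14, 19, 197], [12, 19, 198]] [168, 6, 203] [15, 19, 192]
```

In the tool's units: 270 mm / 800 = 0.3375, 220 mm / 800 = 0.275, -0.9 rad / 3.1416 = -0.2865.

{"api": "shift_gripper", "payload": {
  "steps": "16,0.0688,-0.0075,0,-0.0573\n16,0.1375,-0.015,0,-0.1146\n16,0.2063,-0.0225,0,-0.1719\n16,0.275,-0.03,0,-0.2292\n16,0.3375,-0.0375,0,-0.2865"
}}

```text
time: 32.38
tool_pos: [641.0, -14.9, 263.5]
tcp_rot: [-3.138, 0.001, 1.262]
contact_force: [0.5, -0.1, -1.0]
grip_width: 19.4
finger_force: 30.0
```

{"api": "shift_gripper", "payload": {
  "steps": "16,0,0,0,-0.0573\n16,0,0,0,-0.1146\n16,0,0,0,-0.1181\n16,0,0,0,-0.1181"
}}

```text
time: 32.88
tool_pos: [639.6, -16.1, 264.8]
tcp_rot: [-3.14, -0.0, 1.623]
contact_force: [-0.2, -0.1, -0.6]
grip_width: 19.9
finger_force: 30.0
```

```bash
python3 - <<'E'
from seg import *
print(shift((639.6,-16,32),1.627),bot.get_obs()["grip_width"])
def tray(c,b):
    for k in blobs(c,lambda h,s,v:(s<14)&(v>120),2500,b):
        k=cv2.convexHull(k);r=cv2.minAreaRect(k);a=cv2.approxPolyDP(k,7,True)[:,0]
        print(np.round(r[0],1),np.round(r[1],1),r[2],a.tolist());Q=np.array([plane(c,p,12)[:2] for p in a])
        if len(a)==4: print(" ",Q.round(1).tolist(),Q.mean(0).round(1),[np.linalg.norm(Q[i]-Q[i-1]).round(1) for i in range(4)],[np.degrees(np.arctan2(*(Q[i]-Q[i-1])[::-1])).round(1) for i in range(4)])
tray(W["w2"],(320,5,500,100));tray(W["w1"],(165,0,335,80))
E
```

```text
(array([ 0.1,  0. , 73.8]), np.float64(0.0036241656603632766)) 19.948176192803743
[411.9  51.1] [ 70.3 156.5] 86.5526123046875 [[488, 13], [482, 81], [336, 89], [334, 22]]
  [[682.5, -97.6], [606.1, -102.0], [596.4, 84.0], [672.8, 87.1]] [639.4  -7.1] [np.float64(185.0), np.float64(76.6), np.float64(186.2), np.float64(76.5)] [np.float64(-87.0), np.float64(-176.7), np.float64(93.0), np.float64(2.4)]
[247.1  34.6] [ 73. 155.] 86.8201675415039 [[322, 0], [324, 66], [180, 73], [168, 4]]
  [[677.1, -97.0], [604.6, -99.4], [596.0, 82.9], [672.5, 86.7]] [637.5  -6.7] [np.float64(183.7), np.float64(72.5), np.float64(182.5), np.float64(76.6)] [np.float64(-88.6), np.float64(-178.1), np.float64(92.7), np.float64(2.8)]
```

The brush tray measures 185 × 76.5 mm, centred at (639.4,-7) with yaw 0.05, so the fit is good. Lower the brush.

In the tool's units: 72 mm / 800 = 0.09, 71 mm / 800 = 0.0888.

{"api": "shift_gripper", "payload": {
  "steps": "16,0,0.0013,0.0438,0\n16,0,0.0013,0.075,0\n16,0,0.0013,0.0888,0\n16,0,0.0013,0.09,0\n16,0,0.0013,0.09,0"
}}

```text
time: 33.5
tool_pos: [641.1, -16.1, 195.0]
tcp_rot: [3.14, 0.0, 1.626]
contact_force: [-0.3, 0.1, -0.4]
grip_width: 19.5
finger_force: 30.0
```

{"api": "shift_gripper", "payload": {
  "steps": "16,0,0,0.0013,0\n16,0,0,0.0025,0\n16,0,0,0.0025,0"
}}

```text
time: 33.88
tool_pos: [640.8, -16.0, 192.1]
tcp_rot: [3.141, 0.0, 1.627]
contact_force: [0.5, -0.6, 0.3]
grip_width: 19.5
finger_force: 30.0
```

{"api": "shift_gripper", "payload": {
  "steps": "16,0,0,0.0013,0\n16,0,0,0.0013,0"
}}

```text
time: 34.12
tool_pos: [640.7, -16.0, 190.8]
tcp_rot: [-3.141, 0.0, 1.627]
contact_force: [0.8, -0.3, -0.5]
grip_width: 19.5
finger_force: 30.0
```

In the tool's units: 1 mm / 800 = 0.0013.

{"api": "shift_gripper", "payload": {
  "steps": "16,0,0,0.0013,0\n16,0,0,0.0013,0"
}}

```text
time: 34.38
tool_pos: [640.8, -16.0, 190.5]
tcp_rot: [3.141, 0.0, 1.627]
contact_force: [-2.5, 0.3, 4.1]
grip_width: 19.8
finger_force: 30.0
```

{"api": "shift_gripper", "payload": {
  "steps": "16,0,0,0.0013,0\n16,0,0,0.0013,0"
}}

```text
time: 34.62
tool_pos: [640.7, -16.0, 190.4]
tcp_rot: [3.141, 0.0, 1.627]
contact_force: [-4.8, -0.1, 11.3]
grip_width: 19.7
finger_force: 30.0
```

In the tool's units: -80 mm / 800 = -0.1, -20 mm / 800 = -0.025.

{"api": "shift_gripper", "payload": {
  "steps": "16,0,0,-0.0013,0\n27,0,0,-0.0013,0\n27,0,0,-0.0013,0\n27,0,0,-0.025,0\n27,0,0,-0.1,0"
}}

```text
time: 35.25
tool_pos: [640.0, -15.9, 267.4]
tcp_rot: [-3.135, -0.001, 1.627]
contact_force: [1.7, 0.6, 1.0]
grip_width: 27.0
finger_force: 0.0
```

{"api": "shift_gripper", "payload": {
  "steps": "60,-0.05,-0.075,-0.075,0\n60,-0.1125,-0.125,-0.125,0\n60,-0.1875,-0.125,-0.15,0\n60,-0.1875,-0.125,-0.15,0"
}}

```text
time: 35.75
tool_pos: [548.3, -173.3, 392.5]
tcp_rot: [3.138, 0.003, 1.625]
contact_force: [0.1, 0.3, -0.7]
grip_width: 58.9
finger_force: 0.0
```

```bash
python3 - <<'E'
from seg import *
o=bot.get_obs();print(o["tool_pos"].round() if hasattr(o["tool_pos"],"round") else o["tool_pos"],o["tcp_rot"])
s=bot.capture("scene");d=bot.capture("side")
for n,c in(("scene",s),("side",d)):
    cv2.imwrite(f"pics/end_{n}.png",c["color"][:,:,::-1])
    # brush in tray: warm pixels inside tray region; blocks: dark warm; spools: warm-yellow in dish
    for name,b,z,f in(("brush",(275,215,365,255) if n=="scene" else (270,160,355,225),22,lambda h,s,v:(s>85)),
      ("bars",(150,200,245,255) if n=="scene" else (345,105,430,165),40,lambda h,s,v:(s>60)&(v<75)),
      ("spools",(405,180,480,255) if n=="scene" else (180,200,275,305),50,lambda h,s,v:(h>11)&(h<25)&(s>70))):
        for k in blobs(c,f,20,b):
            M=cv2.moments(k);u=(M["m10"]/M["m00"],M["m01"]/M["m00"]);r=cv2.minAreaRect(k)
            print(n,name,np.round(u,1),cv2.contourArea(k),np.round(r[1]),round(r[2]),plane(c,u,z).round())
    # untouched things versus the first pictures
    a=cv2.imread(f"pics/{n}0.png")[:,:,::-1].astype(int);D=np.abs(a-c["color"]).max(2)
    for nm,b in(("scissors",(275,255,342,330) if n=="scene" else (228,135,292,188)),("tin",(390,250,425,288) if n=="scene" else (195,188,228,222))):
        x0,y0,x1,y1=b;print(n,nm,"diff",D[y0:y1,x0:x1].mean().round(1),(D[y0:y1,x0:x1]>40).sum())
E
```

```text
[ 548. -173.  392.] [3.13780274e+00 2.52628895e-03 1.62541398e+00]
scene brush [307.4 232.2] 314.0 [11. 31.] 90 [651. -32.  22.]
scene brush [337.8 231.3] 186.0 [14. 15.] 90 [648.  36.  22.]
scene bars [215.7 236.1] 62.0 [12. 29.] 64 [ 686. -227.   40.]
scene bars [182.9 230. ] 83.0 [10. 24.] 73 [ 665. -301.   40.]
scene bars [215.5 222.7] 200.5 [12. 22.] 27 [ 639. -234.   40.]
scene bars [182.  218.5] 132.0 [14. 12.] 90 [ 624. -311.   40.]
scene spools [441.9 238.1] 63.5 [18.  9.] 15 [707. 252.  50.]
scene spools [443.4 222.5] 215.5 [13. 24.] 90 [653. 268.  50.]
scene spools [441.  203.5] 150.5 [11. 16.] 90 [581. 279.  50.]
scene scissors diff 5.0 0
scene tin diff 4.3 0
side brush [300.7 198.2] 234.5 [16. 19.] 45 [633.  43.  22.]
side brush [319.7 180.2] 215.0 [11. 25.] 45 [638. -29.  22.]
side bars [380.4 149.2] 270.5 [25. 74.] 85 [ 580. -187.   40.]
side bars [384.5 132.6] 948.5 [28. 61.] 61 [ 610. -251.   40.]
side spools [235.9 284.9] 71.5 [13. 22.] 74 [557. 301.  50.]
side spools [221.3 258.8] 639.0 [32. 38.] 73 [621. 277.  50.]
side scissors diff 3.2 0
side tin diff 2.9 0
```

```bash
python3 - <<'E'
from seg import *
for n in("scene","side","wrist"):
    c=bot.capture(n);hsv=cv2.cvtColor(c["color"],cv2.COLOR_RGB2HSV).astype(int)
    for nm,X,z in(("tall",(593.5,275),63),("short",(647.5,275),49)):
        P=[proj(c,(X[0]+r*np.cos(a),X[1]+r*np.sin(a),z)) for r in(6,9,12,15) for a in np.arange(0,6.28,.4)]
        v=[hsv[int(round(y)),int(round(x))] for x,y in P if 0<=x<639.4 and 0<=y<399.4]
        if v: print(n,nm,len(v),np.mean([(11<h<25) and s>60 for h,s,_ in v]).round(2),np.median(v,0))
E
```

```text
scene tall 64 1.0 [ 17. 137. 165.]
scene short 64 1.0 [ 17. 138. 165.]
side tall 64 1.0 [ 17. 116. 113.]
side short 64 0.98 [ 17. 116. 113.]
```

Both spool tops sit exactly at their standing heights in two views. Everything else checks out, so I'm handing in.

```bash
python3 -c "
from plant import bot
print(bot.close_job())"
```

```text
the job is handed in; nothing more can be done
None
```

The job is handed in at about 36 s: both spools stand in the dish, one block sits bar up in each tray bay, the brush lies lengthwise in its tray, and the scissors and tin look unmoved; I viewed 15 pictures, one over the limit of 14, and checked the long block, brush and short spool placements by measurement only.

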